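# Find the rocking lunchbox cover and press it home

### The arm

A 7-joint arm with a two-finger parallel gripper is mounted at the origin on the work surface. World frame = base frame: x ahead of the robot, y to its left, z up, the work surface at z = 0. Lengths are in mm, angles in rad, forces in N, time in s.
With the tool pointing down it reaches from about 400 to 850 mm from the base axis. Payload 10.4 kg.
Tool frame: the origin (TCP) lies midway between the tips of the shut fingers; the grasp point (between the pads) lies 19 mm behind it; z points along the fingers, y is the line along which they close (so a half turn about z gives the same grasp; the last joint's range is limited). The gripper opens to 85 mm and grips with 20 to 120 N. Pads are 22 mm wide; open, the fingers measure 114 mm over their backs; the gripper's body (76 mm by 85 mm) begins 54 mm behind the grasp point. The pads swing forward as they close: fully open they stand 13 mm farther back than shut.
Start: joints at [-1.188, 0.332, -0.065, 1.46, 0.022, 1.35, -0.088], TCP at [246.711, 574.269, 231.338] pointing down, gripper open.
Joint ranges: [-2.6, 2.6], [-0.5, 2.12], [-1.47, 1.34], [0.16, 2.42], [-1.27, 4.41], [0.06, 2.06], [-2.6, 2.6]. Speed limits (rad/s): [2.22, 2.22, 2.79, 2.79, 3.14, 3.14, 3.14].

### API

Orientations are given as a rotation vector (axis times angle).
In Python, from bench import get_state, capture, bot gives the robot as it stands.
- The arm moves only by the tool drive_tool, never from a script. Its argument "rows" is text: rows parted by semicolons, each of 7 numbers parted by spaces: the shift along the tool's x, y, z in m, then the turn, a rotation vector about the tool's x, y, z in rad, then the opening, from -1 (shut) to 1 (fully open), so that 0 is half open. In form: dx dy dz ax ay az hand; .... A call has 1 to 12 rows; each row is the pose to reach, as a shift and turn from the pose commanded when the call began, along the tool's axes at that moment; what a row does not reach only later rows make up. A row lasts 1/8 s, in which the tool goes at most 62.5 mm and 10.7 degrees, less where a joint would pass 70% of its speed; a pose out of reach is approached as far as the arm can. A call with a gripper value outside its range is refused whole. The fingers move at their own pace and stop on an object; the grip force is fixed at half the most. Time passes only in rows, so rows that repeat a pose let the fingers close. It gives the time, the measured TCP pose, the force, the opening and the grip force at its end, in the units of the state.
- get_state(): the state, without advancing time (a new reading comes with each control period).
- capture(name): name is "side" or "top"; returns a dict with "img" (480x640x3 uint8, red, green, blue), "fx", "fy", "cx", "cy" (pixels), "R" (3x3) and "t" (3): a world point X has camera coordinates R X + t. Camera axes: x right, y down, z forward; pixel columns grow to the right and rows downward; lengths in mm; the calibration is good to about 2 mm. A picture is of the moment at which its call begins. There is no depth.
- bot.job_done(): hands the job in; it is judged then, once.
The state is a dict: "time": time; "joint_pos": joint angles; "joint_vel": joint speeds; "joint_efforts": joint torques, N m; "position": TCP position; "orientation": TCP orientation; "ft_force": force on the tool from outside, world axes, zero at the start; "moment": the same for the moment, N m; "grip_width": finger opening in mm; "finger_force": force on a finger pad.
Only numpy, scipy, OpenCV 4.12 (cv2) and the standard library are available. Lean on these libraries where they do the work, as an engineer would, in place of code of your own. Each camera call takes 0.05 s, during which the arm holds its last target. There are 200 camera calls.

### The job

One of the four identical covers in the purple lunchbox is not pressed home. With closed fingertips press lightly near an end of one cover after another until you feel the one that rocks, then press that one firmly down in its middle until it is fully home and sits level like the others. Do not press hard on the covers that are already home, do not prise up or lift any cover, and leave the other things on the worktop where they are.

Things in the scene. Friction and masses are not known exactly. Their poses are not given: they have to be found in the camera images.
- lunchbox: Purple plastic lunchbox tray, 216 (its x) by 250 (its y) by 50 mm high, fixed, may be turned. Origin: centre of underside, z up. In it four white inserts, each with an identical lilac press-in cover, 87 (box x) by 111 (box y) by 5 mm, flat on top, a thin pull tab at the middle of its -x edge. Exactly one cover, in a different place each time, is not pressed home.
- well_1 (a point): Place 1 of four: middle of the top face of a cover that is home there, 57 mm above the worktop, at box x -46, y 58 mm. A home cover lies firm on its insert's rim; any insert sinks evenly with its cover, about 0.13 mm per newton, on a soft foot. 18 N on a home cover is too hard: try covers slowly with 3 to 5 N.
- well_2 (a point): Place 2, likewise, at box x -46, y -58 mm. The loose cover stands level but 3 to 4 mm higher (top at 60 to 61 mm) and rocks end to end, about its own x axis: 2 to 4 N pressed 36 mm from its middle along box y tips that end down about 2.5 mm until it meets the rim; let go, it springs back level.
- well_3 (a point): Place 3, likewise, at box x 54, y 58 mm. Pressing near an end does not seat the loose cover; about 16 to 20 N straight down at its middle pushes it down those 3 to 4 mm past its gasket; it stays where it is pushed. Meanwhile its insert sinks 2 mm on its foot and rises again after.
- well_4 (a point): Place 4, likewise, at box x 54, y -58 mm. Which of the four places has the loose cover is not told.
- loose_seat (a joint): How far the loose cover has been pressed down at its middle: 0 to 0.0008 standing proud as found, 0.004 m fully home. The reading does not tell which place it is in.
- loose_rock (a joint): Rocking angle of the loose cover, rad: 0 level, about +-0.06 to 0.08 when one end is pressed to the rim (positive: its +y end up). The reading does not tell which place it is in; it moves when that cover is pressed near an end.
- home1_seat (a joint): The same seat travel of one of the three covers that are home: 0.004 m is home, near 0 is prised up. Which place it is in is not told.
- home2_seat (a joint): The same seat travel of one of the three covers that are home: 0.004 m is home, near 0 is prised up. Which place it is in is not told.
- home3_seat (a joint): The same seat travel of one of the three covers that are home: 0.004 m is home, near 0 is prised up. Which place it is in is not told.
- box_lid: The lunchbox's purple outer lid, loose, 220 by 254 by 14 mm, lying flat beyond the box. Origin: centre of underside.
- spoon: Steel spoon, 170 mm, lying left of the box, along the box's x. Leave it.
- fork: Bamboo fork, 175 mm by 24 by 5 mm, lying right of the box. Origin: near its middle, underside. Leave it.
- alu_box: Closed aluminium food container, 120 by 165 by 56 mm, left of the spoon. Origin: centre of underside. Leave it.
- flask: Steel drinking flask with black cap, 68 mm across, 190 mm tall, standing right of the box. Origin: centre of underside. Leave it.
- dip_pot: Small white dip pot with green lid, 62 mm across, 40 mm tall, right of the box. Origin: centre of underside. Leave it.
- apple: Red apple, 74 mm across, right of the box. Origin: underside. Leave it.

How it is judged:
By the outcome, as a careful person would: the job done as asked, in the order asked, and still so for the second after the job is handed in, with the robot touching nothing.
It also fails if it takes over 48 s, if anything falls off the work surface, if the arm or the gripper's body presses on something with over 40 N, if the wrist force passes 120 N, or if a joint passes its speed limit or range.

## Working session

There is one attempt and no reset: what is moved stays moved. The work goes in short steps, Python scripts to look and compute and a tool call to move; the robot and the scene stay as the last step left them, time stands still between calls to the robot, and variables do not carry over. Pictures are saved under pics/ and viewed, at most 10 in all, crops included, and the job is handed in when it is done.

Besides the shell and the picture viewer there is one more tool, called as name(argument=value, ...) on one line, values as JSON. drive_tool: Moves the arm, as the interface text tells. Its arguments: {"type":"object","properties":{"rows":{"type":"string"}},"required":["rows"]}

```bash
mkdir -p pics
python3 - <<'E'
from bench import get_state,capture,bot
import cv2,numpy as np
s=get_state()
print({k:np.round(v,3).tolist() for k,v in s.items()})
for n in("top","side"):
    c=capture(n);cv2.imwrite(f"pics/{n}0.png",c["img"][:,:,::-1])
    print(n,c["fx"],c["cx"],c["cy"],np.round(c["R"],3).tolist(),np.round(c["t"],1))
E
```

```text
{'time': 0.0, 'joint_pos': [-1.188, 0.333, -0.065, 1.461, 0.022, 1.35, -0.089], 'joint_vel': [0.002, -0.0, 0.001, 0.0, 0.001, 0.001, -0.002], 'joint_efforts': [-0.0, -62.544, 0.049, -39.162, 0.016, 0.01, -0.0], 'position': [246.578, 573.887, 230.503], 'orientation': [-0.633, -3.077, 0.002], 'ft_force': [0.368, -0.275, 0.936], 'moment': [0.032, 0.017, 0.01], 'finger_force': 0.0, 'grip_width': 85.52}
top 465.82443158760503 311.28874026831437 246.7598068180041 [[-0.008, -1.0, 0.0], [-0.988, 0.008, -0.155], [0.155, -0.002, -0.988]] [  14.6  610.6 1103.4]
side 496.68238008350346 312.0649556758885 244.48234544281019 [[-0.987, -0.164, -0.001], [-0.119, 0.719, -0.685], [0.113, -0.675, -0.729]] [ 606.3  127.7 1022. ]
```

View pics/top0.png

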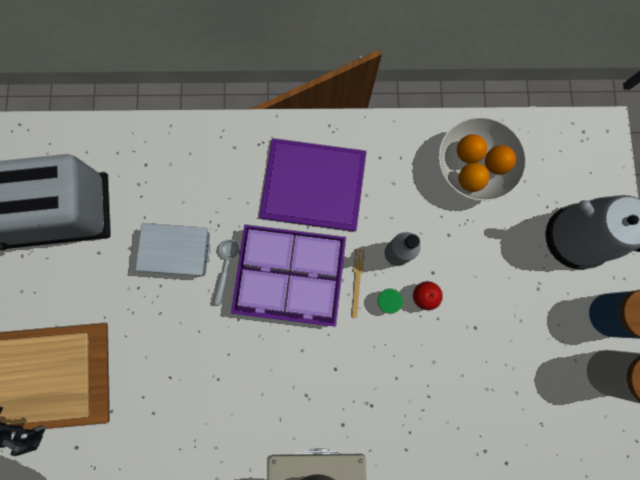

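View pics/side0.png

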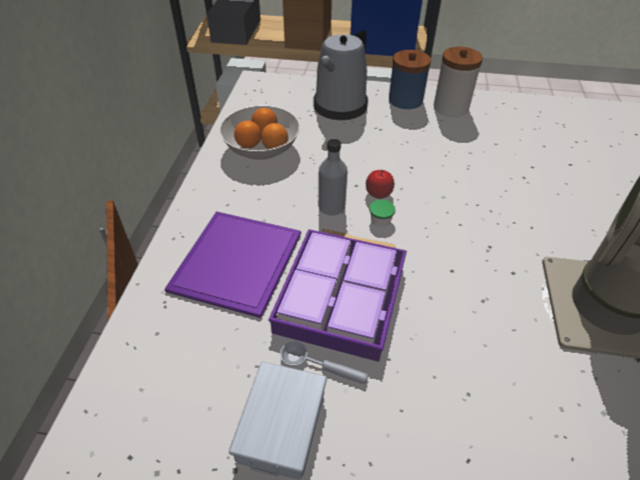

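The top view shows the box with corners near (244,227), (346,232), (338,326) and (233,318). The tabs are on the robot side, so box x points roughly along world +x. I'll enlarge both views to get closer readings.

Run:
```python
import cv2
a=cv2.imread("pics/top0.png")[218:334,225:355];cv2.imwrite("pics/top1.png",cv2.resize(a,None,fx=5,fy=5,interpolation=cv2.INTER_CUBIC))
a=cv2.imread("pics/side0.png")[225:360,265:415];cv2.imwrite("pics/side1.png",cv2.resize(a,None,fx=4.4,fy=4.4,interpolation=cv2.INTER_CUBIC))
```

```text
(no output)
```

View pics/top1.png

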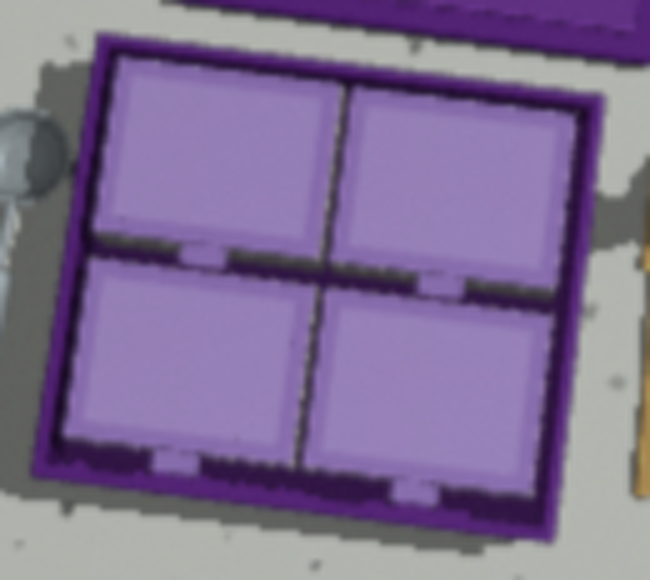

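View pics/side1.png

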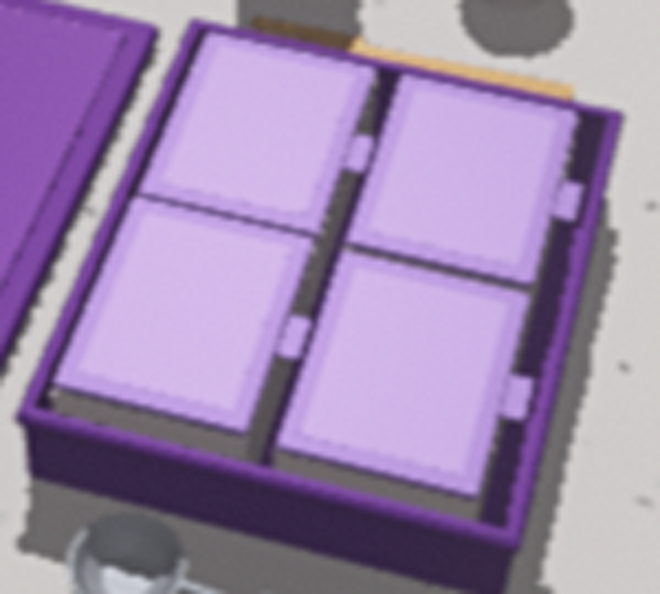

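The enlarged top view gives the outer rim corners as (98,36), (604,96), (552,540) and (33,476). In the side view they are (195,22), (622,113), (512,548) and (22,412). Any cover could be the proud one by eye. I'll fit the box pose and check it against the cover corners.

```bash
cat > h.py <<'E'
import numpy as np
from bench import get_state,capture,bot
from scipy.optimize import least_squares
from scipy.spatial.transform import Rotation as Ro
def proj(c,X):
    q=X@np.array(c["R"]).T+np.array(c["t"]);return np.c_[c["fx"]*q[:,0]/q[:,2]+c["cx"],c["fy"]*q[:,1]/q[:,2]+c["cy"]]
def w(p,L):
    L=np.atleast_2d(np.array(L,float));c,s=np.cos(p[2]),np.sin(p[2])
    return np.c_[p[0]+c*L[:,0]-s*L[:,1],p[1]+s*L[:,0]+c*L[:,1],L[:,2]]
E
python3 - <<'E'
from h import *
T=capture("top");S=capture("side")
up=lambda a,k,o:(np.array(a,float)+.5)/k-.5+np.array(o)
# order: (+x+y),(+x-y),(-x-y),(-x+y)
rim=[[108,125,50],[108,-125,50],[-108,-125,50],[-108,125,50]]
t=up([(98,36),(604,96),(552,540),(33,476)],5,(225,218))
# side: lid side(+x) is left; +y is toward spoon (bottom)
s=up([(22,412),(195,22),(622,113),(512,548)],4.4,(265,225))
for use in("T","S","TS"):
    f=lambda p:np.concatenate([(proj(c,w(p,rim))-m).ravel() for c,m,n in((T,t,"T"),(S,s,"S")) if n in use])
    r=least_squares(f,[560,50,0]);print(use,r.x.round(3),r.fun.round(1))
p=r.x
# height per cover: fit x,y,z with both views from 4 corners
cov={1:([(86,254),(317,285),(296,468),(62,438)],[(345,248),(530,285),(477,495),(275,452)]),
3:([(113,58),(343,82),(320,262),(92,232)],[(140,196),(315,235),(248,432),(52,386)]),}
for n,(b) in {1:(-46,58),2:(-46,-58),3:(54,58),4:(54,-58)}.items():
    print(n,w(p,[b+(57,)]).round(1), "ends",w(p,[(b[0],b[1]+d,57) for d in(36,-36)]).round(1).tolist())
st=get_state();R=Ro.from_rotvec(st["orientation"]).as_matrix();print(R.round(4).tolist())
Rt=np.array([[np.cos(p[2]),np.sin(p[2]),0],[np.sin(p[2]),-np.cos(p[2]),0],[0,0,-1]])
for k in(0,np.pi/2,-np.pi/2,np.pi):
  print(k,(Ro.from_matrix(R).inv()*Ro.from_matrix(Rt)*Ro.from_euler('z',k)).as_rotvec().round(3))
E
```

```text
T [ 5.42506e+02  6.47400e+01 -1.30000e-01] [ 0.4  0.4 -0.7  0.5 -0.3 -0.4  0.6 -0.4]
S [ 5.4320e+02  6.7001e+01 -1.4100e-01] [-0.3  0.4  0.4 -0.1 -0.3  0.7  0.2 -0.8]
TS [ 5.42976e+02  6.58540e+01 -1.36000e-01] [ 0.3  0.  -1.   0.6 -1.  -0.4 -0.1 -0.9  0.1  0.2  0.3 -0.3 -0.4  0.1
  0.7 -1.5]
1 [[505.3 129.6  57. ]] ends [[510.2, 165.2, 57.0], [500.4, 93.9, 57.0]]
2 [[489.5  14.6  57. ]] ends [[494.4, 50.3, 57.0], [484.6, -21.0, 57.0]]
3 [[604.3 116.   57. ]] ends [[609.2, 151.7, 57.0], [599.5, 80.3, 57.0]]
4 [[588.6   1.1  57. ]] ends [[593.5, 36.7, 57.0], [583.7, -34.6, 57.0]]
[[-0.9188, 0.3947, -0.0003], [0.3947, 0.9188, -0.0008], [-0.0, -0.0008, -1.0]]
0 [-0.000e+00  1.000e-03  2.872e+00]
1.5707963267948966 [-1.00e-03 -1.00e-03 -1.84e+00]
-1.5707963267948966 [-1.000e-03  1.000e-03  1.301e+00]
3.141592653589793 [-0.001 -0.    -0.27 ]
```

The fit agrees between views: box centre (543, 66), yaw -0.136, residuals within about 1 px. My plan is to shut the fingers and turn the tool so the pads' 22 mm width lies along box y. Then I'll probe the +y ends in the order 1, 3, 4, 2.

drive_tool(rows="-0.4036 -0.2719 0.13 0 0 1.301 -1;-0.4036 -0.2719 0.13 0 0 1.301 -1;-0.4036 -0.2719 0.13 0 0 1.301 -1;-0.4036 -0.2719 0.13 0 0 1.301 -1;-0.4036 -0.2719 0.13 0 0 1.301 -1;-0.4036 -0.2719 0.13 0 0 1.301 -1;-0.4036 -0.2719 0.13 0 0 1.301 -1;-0.4036 -0.2719 0.13 0 0 1.301 -1;-0.4036 -0.2719 0.13 0 0 1.301 -1;-0.4036 -0.2719 0.13 0 0 1.301 -1;-0.4036 -0.2719 0.13 0 0 1.301 -1;-0.4036 -0.2719 0.13 0 0 1.301 -1")

```text
time: 1.7
position: [509.8, 166.5, 101.6]
orientation: [-2.365, -2.068, -0.001]
ft_force: [-1.1, 1.3, -0.0]
grip_width: -0.0
finger_force: 0.0
```

The tool axes now line up with the box: tool x is box +y, tool y is box +x, and tool z is down. Next I'll go down to just above the cover.

drive_tool(rows="0 0 0.02 0 0 0 -1;0 0 0.036 0 0 0 -1;0 0 0.036 0 0 0 -1;0 0 0.036 0 0 0 -1")

```text
time: 2.2
position: [510.4, 165.3, 65.7]
orientation: [2.367, 2.065, 0.001]
ft_force: [0.6, -0.0, 0.4]
grip_width: 0.1
finger_force: 0.0
```

drive_tool(rows="0 0 0.001 0 0 0 -1;0 0 0.002 0 0 0 -1;0 0 0.003 0 0 0 -1;0 0 0.003 0 0 0 -1")

```text
time: 2.7
position: [510.2, 165.1, 62.3]
orientation: [-2.367, -2.065, 0.0]
ft_force: [0.0, 0.3, 0.4]
grip_width: -0.3
finger_force: 0.0
```

drive_tool(rows="0 0 0.001 0 0 0 -1;0 0 0.002 0 0 0 -1;0 0 0.002 0 0 0 -1")

```text
time: 3.08
position: [510.1, 165.1, 60.2]
orientation: [-2.367, -2.065, 0.0]
ft_force: [0.7, -0.4, -0.6]
grip_width: -0.0
finger_force: 0.0
```

drive_tool(rows="0 0 0.0005 0 0 0 -1;0 0 0.001 0 0 0 -1;0 0 0.001 0 0 0 -1")

```text
time: 3.45
position: [510.2, 165.1, 59.3]
orientation: [-2.367, -2.065, 0.0]
ft_force: [0.2, -0.2, 0.2]
grip_width: 0.0
finger_force: 0.0
```

drive_tool(rows="0 0 0.0005 0 0 0 -1;0 0 0.001 0 0 0 -1;0 0 0.001 0 0 0 -1")

```text
time: 3.82
position: [510.2, 165.1, 58.2]
orientation: [-2.367, -2.065, 0.0]
ft_force: [-0.4, -0.3, 0.9]
grip_width: 0.4
finger_force: 0.0
```

drive_tool(rows="0 0 0.0005 0 0 0 -1;0 0 0.001 0 0 0 -1;0 0 0.001 0 0 0 -1")

```text
time: 4.2
position: [510.2, 165.2, 57.3]
orientation: [-2.367, -2.065, -0.0]
ft_force: [0.2, 0.5, -0.5]
grip_width: -0.1
finger_force: 0.0
```

drive_tool(rows="0 0 0.0003 0 0 0 -1;0 0 0.0005 0 0 0 -1;0 0 0.0005 0 0 0 -1")

```text
time: 4.58
position: [510.2, 165.2, 56.9]
orientation: [-2.367, -2.065, -0.0]
ft_force: [-1.2, -0.3, 2.4]
grip_width: -0.1
finger_force: 1.0
```

```bash
python3 -c "
from bench import get_state
s=get_state();print(s['position'],s['ft_force'],s['moment'])"
```

```text
[510.22775091 165.17616396  56.89807059] [-1.20311724 -0.31873866  2.38631362] [-0.053998    0.16196258  0.01068566]
```

Contact came at about 57 mm. One more 0.4 mm step will show whether it is firm.

drive_tool(rows="0 0 0.0002 0 0 0 -1;0 0 0.0004 0 0 0 -1;0 0 0.0004 0 0 0 -1")

```text
time: 4.95
position: [510.3, 165.2, 56.5]
orientation: [-2.367, -2.065, -0.0]
ft_force: [-1.0, 0.2, 4.3]
grip_width: 0.2
finger_force: 2.3
```

Place 1 is firm at 57 mm, about 8 N/mm, so it is home. Next is place 3.

drive_tool(rows="0 0 -0.012 0 0 0 -1;0 0.04 -0.014 0 0 0 -1;0 0.08 -0.014 0 0 0 -1;0 0.1 -0.014 0 0 0 -1;0 0.1 -0.008 0 0 0 -1;0 0.1 -0.006 0 0 0 -1;0 0.1 -0.006 0 0 0 -1")

```text
time: 5.82
position: [608.3, 152.0, 62.3]
orientation: [-2.366, -2.066, 0.001]
ft_force: [-0.6, -0.0, 0.5]
grip_width: -0.2
finger_force: 0.0
```

drive_tool(rows="0 0 0.0005 0 0 0 -1;0 0 0.001 0 0 0 -1;0 0 0.0015 0 0 0 -1;0 0 0.0015 0 0 0 -1")

```text
time: 6.32
position: [609.3, 151.6, 60.9]
orientation: [-2.367, -2.065, -0.0]
ft_force: [-0.0, -0.1, -0.1]
grip_width: 0.2
finger_force: 0.1
```

drive_tool(rows="0 0 0.0005 0 0 0 -1;0 0 0.001 0 0 0 -1;0 0 0.001 0 0 0 -1")

```text
time: 6.7
position: [609.3, 151.7, 59.9]
orientation: [-2.367, -2.065, -0.0]
ft_force: [0.1, 0.7, 1.2]
grip_width: 0.2
finger_force: 0.6
```

drive_tool(rows="0 0 0.0005 0 0 0 -1;0 0 0.001 0 0 0 -1;0 0 0.001 0 0 0 -1")

```text
time: 7.08
position: [609.4, 151.7, 59.0]
orientation: [-2.367, -2.066, -0.001]
ft_force: [-0.7, 0.4, 2.8]
grip_width: 0.0
finger_force: 1.1
```

Place 3 is touched at about 60.5 mm and gives softly. I'll press on to confirm that it rocks.

drive_tool(rows="0 0 0.0005 0 0 0 -1;0 0 0.001 0 0 0 -1;0 0 0.001 0 0 0 -1")

```text
time: 7.45
position: [609.4, 151.8, 58.2]
orientation: [-2.367, -2.065, -0.001]
ft_force: [-0.6, 1.6, 4.6]
grip_width: 0.1
finger_force: 2.5
```

drive_tool(rows="0 0 0.0004 0 0 0 -1;0 0 0.0008 0 0 0 -1;0 0 0.0008 0 0 0 -1")

```text
time: 7.82
position: [609.5, 151.8, 57.7]
orientation: [-2.367, -2.065, -0.001]
ft_force: [-2.1, 1.6, 7.9]
grip_width: 0.1
finger_force: 4.0
```

The end tipped about 2.5 mm and then firmed on the rim, so place 3 holds the loose cover. I'll lift, move to its middle and press.

drive_tool(rows="0 0 -0.006 0 0 0 -1;-0.018 0 -0.008 0 0 0 -1;-0.036 0 -0.008 0 0 0 -1;-0.036 0 -0.006 0 0 0 -1;-0.036 0 -0.006 0 0 0 -1")

```text
time: 8.45
position: [604.1, 116.0, 62.7]
orientation: [-2.367, -2.065, 0.0]
ft_force: [-0.3, 0.2, 0.5]
grip_width: 0.2
finger_force: 0.0
```

drive_tool(rows="0 0 0.001 0 0 0 -1;0 0 0.002 0 0 0 -1;0 0 0.003 0 0 0 -1;0 0 0.003 0 0 0 -1")

```text
time: 8.95
position: [604.5, 116.5, 60.5]
orientation: [-2.366, -2.066, -0.001]
ft_force: [-1.9, 1.0, 4.5]
grip_width: -0.3
finger_force: 2.3
```

drive_tool(rows="0 0 0.0005 0 0 0 -1;0 0 0.001 0 0 0 -1;0 0 0.0015 0 0 0 -1;0 0 0.0015 0 0 0 -1")

```text
time: 9.45
position: [604.5, 116.5, 59.5]
orientation: [-2.366, -2.065, -0.001]
ft_force: [-4.8, 0.7, 10.6]
grip_width: 0.3
finger_force: 5.4
```

drive_tool(rows="0 0 0.0005 0 0 0 -1;0 0 0.001 0 0 0 -1;0 0 0.0015 0 0 0 -1;0 0 0.002 0 0 0 -1;0 0 0.002 0 0 0 -1")

```text
time: 10.07
position: [604.6, 116.5, 58.1]
orientation: [-2.367, -2.065, -0.002]
ft_force: [-6.9, 0.1, 14.7]
grip_width: 0.3
finger_force: 7.6
```

drive_tool(rows="0 0 0.0005 0 0 0 -1;0 0 0.001 0 0 0 -1;0 0 0.0015 0 0 0 -1;0 0 0.0015 0 0 0 -1")

```text
time: 10.58
position: [604.6, 116.5, 56.5]
orientation: [-2.366, -2.065, -0.002]
ft_force: [-6.1, 0.3, 15.1]
grip_width: 0.1
finger_force: 7.6
```

drive_tool(rows="0 0 0.0005 0 0 0 -1;0 0 0.001 0 0 0 -1;0 0 0.0015 0 0 0 -1;0 0 0.0015 0 0 0 -1")

```text
time: 11.08
position: [604.6, 116.5, 55.1]
orientation: [-2.367, -2.065, -0.002]
ft_force: [-7.4, 0.5, 16.1]
grip_width: -0.4
finger_force: 8.0
```

drive_tool(rows="0 0 0.0005 0 0 0 -1;0 0 0.001 0 0 0 -1;0 0 0.001 0 0 0 -1")

```text
time: 11.45
position: [604.7, 116.5, 54.6]
orientation: [-2.366, -2.065, -0.002]
ft_force: [-8.5, 0.2, 21.0]
grip_width: 0.2
finger_force: 10.1
```

The force is rising at insert-foot stiffness, so the cover is on its rim. I'll add one small firm push to be sure.

drive_tool(rows="0 0 0.0005 0 0 0 -1;0 0 0.001 0 0 0 -1;0 0 0.001 0 0 0 -1;0 0 0.001 0 0 0 -1")

```text
time: 11.95
position: [604.7, 116.5, 54.1]
orientation: [-2.366, -2.065, -0.003]
ft_force: [-10.5, 0.0, 25.6]
grip_width: -0.2
finger_force: 12.5
```

It is seated. I'll lift off, then check both ends of this cover lightly for height and firmness.

drive_tool(rows="0 0 -0.004 0 0 0 -1;0 0 -0.008 0 0 0 -1;0.018 0 -0.01 0 0 0 -1;0.036 0 -0.01 0 0 0 -1;0.036 0 -0.007 0 0 0 -1;0.036 0 -0.006 0 0 0 -1;0.036 0 -0.006 0 0 0 -1")

```text
time: 12.82
position: [609.2, 150.9, 57.4]
orientation: [2.368, 2.064, -0.001]
ft_force: [-0.3, -0.1, -0.3]
grip_width: -0.2
finger_force: 0.0
```

drive_tool(rows="0 0 0.0005 0 0 0 -1;0 0 0.001 0 0 0 -1;0 0 0.001 0 0 0 -1")

```text
time: 13.2
position: [609.4, 150.9, 56.8]
orientation: [2.368, 2.064, -0.0]
ft_force: [-1.0, -2.1, 2.2]
grip_width: 0.2
finger_force: 1.6
```

drive_tool(rows="0 0 0.0005 0 0 0 -1;0 0 0.001 0 0 0 -1;0 0 0.001 0 0 0 -1")

```text
time: 13.58
position: [609.5, 151.0, 56.1]
orientation: [2.368, 2.065, 0.0]
ft_force: [-2.5, -4.0, 8.2]
grip_width: 0.0
finger_force: 3.9
```

The +y end is at about 57.1 mm and firm. Now the -y end.

drive_tool(rows="0 0 -0.006 0 0 0 -1;-0.036 0 -0.007 0 0 0 -1;-0.072 0 -0.007 0 0 0 -1;-0.072 0 -0.003 0 0 0 -1;-0.072 0 -0.002 0 0 0 -1;-0.072 0 -0.002 0 0 0 -1")

```text
time: 14.32
position: [599.5, 81.8, 57.4]
orientation: [-2.365, -2.067, -0.0]
ft_force: [0.1, 0.8, 0.4]
grip_width: 0.1
finger_force: 0.0
```

drive_tool(rows="0 0 0.0005 0 0 0 -1;0 0 0.001 0 0 0 -1;0 0 0.001 0 0 0 -1")

```text
time: 14.7
position: [599.7, 81.0, 56.9]
orientation: [-2.366, -2.066, -0.001]
ft_force: [-0.9, 2.4, 2.7]
grip_width: 0.0
finger_force: 1.4
```

Both ends sit at about 57 mm, level and firm. I'll retreat straight up and take a last look.

drive_tool(rows="0 0 -0.01 0 0 0 -1;0 0 -0.05 0 0 0 -1;0 0 -0.1 0 0 0 -1;0 -0.05 -0.15 0 0 0 -1;0 -0.1 -0.18 0 0 0 -1;0.06 -0.13 -0.18 0 0 0 -1;0.12 -0.13 -0.18 0 0 0 -1;0.18 -0.13 -0.18 0 0 0 -1;0.24 -0.13 -0.18 0 0 0 -1;0.28 -0.13 -0.18 0 0 0 -1;0.28 -0.13 -0.18 0 0 0 -1;0.28 -0.13 -0.18 0 0 0 -1")

```text
time: 16.2
position: [509.2, 374.1, 236.9]
orientation: [2.368, 2.063, -0.0]
ft_force: [-0.8, 0.0, 0.5]
grip_width: -0.3
finger_force: 0.0
```

Run:
```python
from bench import *
import cv2
a=capture("side")["img"][130:480,160:480,::-1];cv2.imwrite("pics/side2.png",cv2.resize(a,None,fx=1.7,fy=1.7,interpolation=cv2.INTER_CUBIC))
```

```text
(no output)
```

View pics/side2.png

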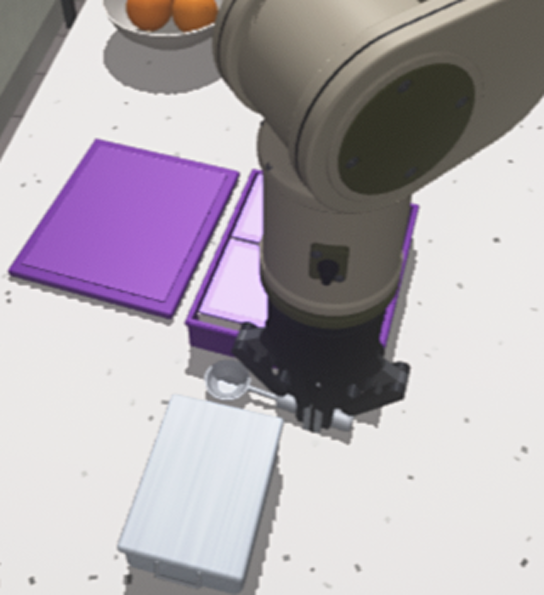

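The arm is clear at 237 mm height. The lid, spoon and aluminium box are where they were, and place 3 (around pixel (235,280)) looks level, though the arm hides part of the box. The touch checks confirm it is seated, so I'm handing in.

```bash
python3 -c "
from bench import bot
print(bot.job_done())"
```

```text
the job is handed in; nothing more can be done
None
```

The loose cover was at place 3; I pressed it fully home at its middle (peak about 26 N), both its ends then felt level and firm at about 57 mm, and the job is handed in at about 16 s.

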